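# Clamp the lamp housing and hold its cover above it for wiring

## Task

First press the red hold-down lever on the blue jig down until its catch holds it, so that the lamp housing is clamped. Then pick up the grey lamp cover by its heat sink, carry it over the spool rack without bumping the rack or disturbing the other things on the bench, and stop with it level and squarely lined up about 15 mm above the housing's brass rim, so that I can plug in the leads underneath. Finish still holding it there, and never let the cover touch the housing or the jig.

Things in the scene. Friction and masses are not known exactly. Their poses are not given: they have to be found in the camera images.
- cover: Lamp back cover (loose, 0.2 to 0.4 kg): grey plate 92 (x) by 128 (y) by 5 thick with a finned aluminium heat sink upright on its middle, 36 wide in x, 70 long in y, from 5 to 39 above the underside; grip it across the 36. Same after a half turn. Origin: centre of the plate's flat underside; z up. Starts flat on the bench.
- housing: Lamp housing (loose, 0.45 kg), standing in the jig's nest: black open-topped pan with a brass rim of the same outline as the cover, 92 (x) by 128 (y); the flat top of the rim is 50 above the origin. A brass ear at its -x side sticks out to x = -72, its top 21 above the origin. Origin: centre of the underside, 10 above the bench; z up, x and y parallel to the jig's.
- jig: Fixed jig: blue base plate 10 thick (x -110 to 75, y -115 to 115), aluminium nest rails to 20 high round the housing, hold-down lever along the -x side: hinge line along jig x at y = 82, z = 43; the lever runs from it towards -y at x = -80. Beside it a brass pawl, 16 wide, 55 high, at x = -100, y = -20. Origin: bench level, under the nest's centre; z up.
- clamp (a joint): Angle of the hold-down lever in rad: 0 = up (sprung, tip raised 0.45 rad), 0.45 = fully down and level. A spring pushes it back up, about 1 N at the red paddle up to 0.33, then up to about 15 N as the pawl is forced aside, until about 0.38. Press it right down: past 0.40 the pawl hooks over it and holds it down by itself (0.41 to 0.45).
- clamp_press (a point): Middle of the upper face of the red paddle at the lever's free end, the place to press; paddle 26 (jig x) by 44 (along the lever) by 14 thick. 152 from the hinge along the lever; 50 above the bench when the lever is down, about 116 when it is up.
- spool_rack: Fixed rack between the jig and the cover: three wire spools (black, green, red; white flanges, diameter 80) on a rod along the rack's x; 270 long (x), 90 wide (y), highest point 135 above the bench. Origin under its centre. Must not be touched.
- tape_roll: roll of white masking tape lying flat, outer diameter 92, height 48; origin under its centre. Leave alone.
- green_spool: loose spool of green wire with white flanges standing on end on the bench, diameter 80, height 55; origin under its centre. Leave alone.
- steel_tray: open steel tray, 230 (x) by 95 (y) by 32 high, a few brass fittings in it; origin under its centre. Leave alone.
- wrench: steel wrench lying flat, 180 long along its x, at most 20 high; origin under its middle. Leave alone.
- screwdriver: red-handled screwdriver lying flat, 170 long along its x, 26 thick; origin under its middle. Leave alone.
There are look-alikes about, which are no part of the job. Leave any pink or turquoise look-alike of the cover alone.

How it is judged:
By the outcome, as a careful person would: the job done as asked, in the order asked, and still so for the second after the job is handed in, while the arm keeps its last pose, push and grip.
It also fails if it takes over 69 s, if anything falls off the work surface, if the arm or the gripper's body presses on something with over 40 N, if the wrist force passes 120 N, or if a joint passes its speed limit or range.

## Robot

A 7-joint arm with a two-finger parallel gripper is mounted at the origin on the work surface. World frame = base frame: x ahead of the robot, y to its left, z up, the work surface at z = 0. Lengths are in m, angles in rad, forces in N, time in s.
With the tool pointing down it reaches from about 0.4 to 0.875 m from the base axis. Payload 19.3 kg.
Tool frame: the origin (TCP) lies at the very end of the fingers, on their centre line; the grasp point (between the pads) lies 19 mm behind it; z points along the fingers, y is the line along which they close (so a half turn about z gives the same grasp; the last joint's range is limited). The gripper opens to 85 mm and grips with 20 to 120 N. Pads are 22 mm wide; open, the fingers measure 114 mm over their backs; the gripper's body (76 mm by 85 mm) begins 54 mm behind the grasp point. The pads swing forward as they close: fully open they stand 13 mm farther back than shut.
Start: joints at [1.087, 0.521, -0.036, 1.599, 0.021, 1.021, -0.113], TCP at [0.251, -0.572, 0.231] pointing down, gripper open.
Joint ranges: [-2.91, 2.91], [-0.3, 2.13], [-1.5, 1.42], [0.17, 2.43], [-1.26, 4.41], [0.16, 1.93], [-2.52, 2.52]. Speed limits (rad/s): [1.89, 1.89, 2.39, 2.39, 3.01, 3.01, 3.01].

## Interface

Orientations are given as [roll, pitch, yaw] about the fixed x, y, z axes, in that order (R = Rz(yaw) Ry(pitch) Rx(roll)).
In Python, from workcell import observe, grab_frame, job_done gives the robot as it stands.
- The arm moves only by the tool move_arm, never from a script. Its argument "plan" is a list that holds one entry, the list of rows, each a list of 7 numbers: the shift along the tool's x, y, z each as a share of 0.02 m, from -1 to 1, then the turn, a rotation vector about the tool's x, y, z each as a share of 6 degrees, from -1 to 1, then the opening, from -1 (shut) to 1 (fully open). A call has exactly 10 rows; each row shifts and turns the commanded pose from where the row before left it, along the tool's axes as they then stand; what a row does not reach is not made up. A row lasts 1/10 s, in which the tool goes at most 50 mm and 8.59 degrees, less where a joint would pass 70% of its speed; a pose out of reach is approached as far as the arm can. A call with a number of a shift or a turn outside -1 to 1 is refused whole. A call with a gripper value outside its range is refused whole. The fingers move at their own pace and stop on an object; "grip_force" is the grip in N (left out, the last holds). Time passes only in rows, so rows that do not move let the fingers close, or fill a call up. It gives the time, the measured TCP pose, the force, the opening and the grip force at its end, in the units of the state.
- observe(): the state, without advancing time (a new reading comes with each control period).
- grab_frame(name): name is "scene" or "top" or "wrist"; returns a dict with "color" (384x512x3 uint8, red, green, blue), "intrinsics" (3x3 intrinsics, pixels), "position" and "orientation" of the camera in the world; the wrist camera has in their place "tool_from_camera" (4x4, takes a point from camera to tool coordinates, whose origin is the TCP and whose axes are the flange's). Camera axes: x right, y down, z forward; pixel columns grow to the right and rows downward; lengths in m; the calibration is good to about 2 mm. The wrist camera is an equidistant fisheye: a pixel r from the principal point sees the ray r / f radians off the axis. A picture is of the moment at which its call begins: read the wrist's pose just before it. There is no depth.
- job_done(): hands the job in; it is judged then, once.
The state is a dict: "clock": time; "qpos": joint angles; "qd": joint speeds; "joint_efforts": joint torques, N m; "position": TCP position; "tool_rot": TCP orientation; "force": force on the tool from outside, world axes, zero at the start; "moment": the same for the moment, N m; "grip_width": finger opening in m; "finger_force": force on a finger pad.
Only numpy, scipy, OpenCV 4.12 (cv2) and the standard library are available. Lean on these libraries where they do the work, as an engineer would, in place of code of your own. Each camera call takes 0.05 s, during which the arm holds its last target. There are 200 camera calls.

## Working session

There is one attempt and no reset: what is moved stays moved. The work goes in short steps, Python scripts to look and compute and a tool call to move; the robot and the scene stay as the last step left them, time stands still between calls to the robot, and variables do not carry over. Pictures are saved under pics/ and viewed, at most 10 in all, crops included, and the job is handed in when it is done.

Besides the shell and the picture viewer there is one more tool, called after "Request:" in YAML: its name, and indented under it one key for each argument. move_arm: Moves the arm, as the interface text tells. Shift numbers are shares of 0.02 m and turn numbers shares of 6 degrees, none past 1 either way. Its arguments: {"type":"object","properties":{"plan":{"type":"array"},"grip_force":{"type":"number"}},"required":["plan"]}

```bash
ls; mkdir -p pics
python3 - <<'E'
from workcell import observe, grab_frame
import cv2, pickle
s=observe(); print({k:s[k] for k in ("clock","position","tool_rot","force","grip_width")})
for n in ("scene","top"):
    f=grab_frame(n); pickle.dump(f,open(f"{n}.pkl","wb"))
    print(n,f["intrinsics"],f["position"],f["orientation"])
    cv2.imwrite(f"pics/{n}0.png",cv2.resize(f["color"][:,:,::-1],(800,600),interpolation=cv2.INTER_CUBIC))
E
```

```text
pics
{'clock': 0.0, 'position': array([ 0.25112942, -0.57195633,  0.23072623]), 'tool_rot': array([-3.14046424e+00,  7.42399659e-05,  4.13740588e-01]), 'force': array([-0.15235673, -0.83295148,  0.4045461 ]), 'grip_width': 0.0854557132580279}
scene [[367.65543002   0.         258.29038461]
 [  0.         367.65543002 192.3614925 ]
 [  0.           0.           1.        ]] [ 1.25993719 -0.17290705  1.24078302] [-2.59085714  0.00852932  1.30048911]
top [[426.89453798   0.         248.17479528]
 [  0.         426.89453798 185.48661167]
 [  0.           0.           1.        ]] [ 0.28559672 -0.00374314  1.51636522] [-2.92439571e+00  1.99866318e-03 -1.57918606e+00]
```

View pics/scene0.png

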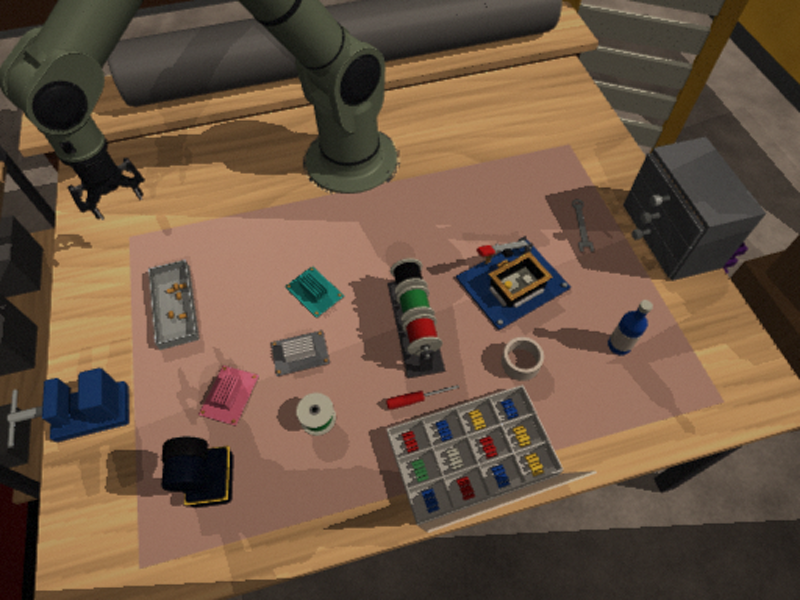

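View pics/top0.png

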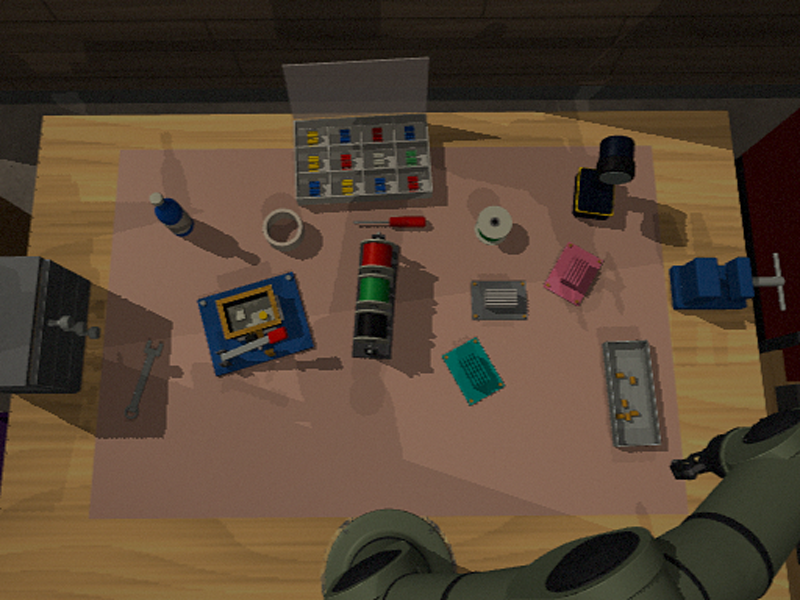

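The scene view shows the grey cover at about (300,352), the teal look-alike at (315,291) and the pink one at (229,393). The jig is at (515,282) with its red paddle at (486,251), and the rack is at (415,315). In the top view the grey cover is at (499,299), teal at (474,370), pink at (575,273), jig at (257,322), paddle at (278,336) and rack at (374,297). Only the plain grey one fits the "grey lamp cover" in the task. I'll measure it and make the crop to confirm.

```bash
cat > h.py <<'E'
import numpy as np, cv2, pickle
from scipy.spatial.transform import Rotation as Ro
from workcell import observe, grab_frame
def ray(f,uv):
    "origin and unit directions in world for pixels of scene/top frame"
    K=f["intrinsics"]; uv=np.atleast_2d(uv).astype(float)
    d=np.c_[(uv[:,0]-K[0,2])/K[0,0],(uv[:,1]-K[1,2])/K[1,1],np.ones(len(uv))]
    d=d@Ro.from_euler("xyz",f["orientation"]).as_matrix().T
    return np.asarray(f["position"]),d/np.linalg.norm(d,axis=1)[:,None]
def wray(f,uv):
    "same for the wrist fisheye; f['state'] holds the pose"
    K=f["intrinsics"]; uv=np.atleast_2d(uv).astype(float)
    p=np.c_[(uv[:,0]-K[0,2])/K[0,0],(uv[:,1]-K[1,2])/K[1,1]]; t=np.linalg.norm(p,axis=1)
    d=np.c_[p*np.sinc(t/np.pi)[:,None],np.cos(t)]
    s=f["state"]; R=Ro.from_euler("xyz",s["tool_rot"]).as_matrix(); T=f["tool_from_camera"]
    return s["position"]+R@T[:3,3], d@T[:3,:3].T@R.T
def R(f,uv): return wray(f,uv) if "state" in f else ray(f,uv)
def onz(f,uv,z):
    o,d=R(f,uv); return o+d*((z-o[2])/d[:,2])[:,None]
def tri(fs,uvs):
    A=0;b=0
    for f,u in zip(fs,uvs):
        o,d=R(f,u); P=np.eye(3)-np.outer(d[0],d[0]); A=A+P; b=b+P@o
    x=np.linalg.solve(A,b)
    return x,[float(np.linalg.norm(np.cross(x-R(f,u)[0],R(f,u)[1][0]))) for f,u in zip(fs,uvs)]
def wrist(name=None):
    s=observe(); f=grab_frame("wrist"); f["state"]=s
    if name:
        pickle.dump(f,open(name+".pkl","wb")); cv2.imwrite(f"pics/{name}.png",cv2.resize(f["color"][:,:,::-1],(800,600),interpolation=cv2.INTER_CUBIC))
    return f
def load(n): return pickle.load(open(n+".pkl","rb"))
def hsv(f): return cv2.cvtColor(f["color"],cv2.COLOR_RGB2HSV)
def big(m,roi):
    x0,y0,x1,y1=roi; q=np.zeros_like(m); q[y0:y1,x0:x1]=m[y0:y1,x0:x1]
    q=cv2.morphologyEx(q,cv2.MORPH_CLOSE,np.ones((3,3),np.uint8))
    return max(cv2.findContours(q,cv2.RETR_EXTERNAL,cv2.CHAIN_APPROX_NONE)[0],key=cv2.contourArea)
def cen(c): m=cv2.moments(c); return np.array([m["m10"],m["m01"]])/m["m00"]
E
python3 - <<'E'
from h import *
k=.64; S,T=load("scene"),load("top")
def roi(*a): return [int(v*k) for v in a]
P={}
for n,f,rj,rc,rr in (("scene",S,roi(445,225,585,335),roi(255,320,340,385),roi(470,240,500,262)),("top",T,roi(185,260,325,385),roi(455,265,540,328),roi(262,322,296,352))):
    H=hsv(f); h,s,v=[H[...,i].astype(int) for i in range(3)]
    blue=((h>100)&(h<130)&(s>110)&(v>25)).astype(np.uint8)*255
    grey=((s<45)&(v>50)).astype(np.uint8)*255
    red=(((h<8)|(h>172))&(s>140)&(v>70)).astype(np.uint8)*255
    cb=big(blue,rj); cg=big(grey,rc); cr=big(red,rr)
    for nm,c,z in (("jig",cb,.01),("cover",cg,.005)):
        hull=cv2.convexHull(c)
        q=cv2.approxPolyN(hull,4,ensure_convex=True).reshape(-1,2) if hasattr(cv2,"approxPolyN") else cv2.boxPoints(cv2.minAreaRect(c))
        w=onz(f,q,z); print(n,nm,q.tolist(),np.round(w[:,:2],3).tolist(),"sides",np.round(np.linalg.norm(w-np.roll(w,-1,0),axis=1),3),"mean",w.mean(0).round(4))
    P[n]=cen(cr); print(n,"red",P[n],cv2.contourArea(cr))
print("paddle",tri([S,T],[P["scene"],P["top"]]))
a=S["color"][190:270,120:270,::-1]; b=T["color"][140:270,270:400,::-1]
cv2.imwrite("pics/crop1.png",np.hstack([cv2.resize(a,(450,240),interpolation=cv2.INTER_CUBIC),cv2.resize(b,(240,240),interpolation=cv2.INTER_CUBIC)]))
E
```

```text
scene jig [[365, 184], [319, 210], [291, 177], [336, 153]] [[0.606, 0.437], [0.668, 0.22], [0.495, 0.165], [0.431, 0.384]] sides [0.225 0.182 0.228 0.184] mean [0.5498 0.3017 0.01  ]
scene cover [[210, 232], [177, 240], [173, 219], [206, 211]] [[0.643, -0.199], [0.642, -0.321], [0.552, -0.323], [0.552, -0.196]] sides [0.123 0.09  0.127 0.091] mean [ 0.5973 -0.2596  0.005 ]
scene red [310.51923077 160.11217949] 52.0
top jig [[200, 222], [138, 240], [126, 191], [187, 174]] [[0.487, 0.168], [0.425, 0.386], [0.602, 0.437], [0.663, 0.219]] sides [0.226 0.184 0.227 0.183] mean [0.5441 0.3024 0.01  ]
top cover [[336, 180], [336, 204], [302, 204], [302, 180]] [[0.637, -0.323], [0.548, -0.318], [0.549, -0.196], [0.638, -0.199]] sides [0.089 0.122 0.089 0.124] mean [ 0.5931 -0.2591  0.005 ]
top red [176.67639903 214.0243309 ] 68.5
paddle (array([0.501214  , 0.234991  , 0.10676302]), [0.0006223341780021116, 0.0006223341780020189])
```

View pics/crop1.png

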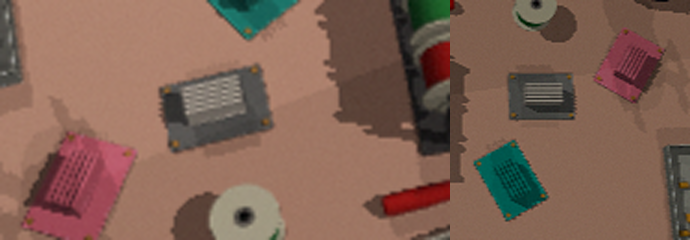

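The crop shows the grey cover at (215,108), with bare fins and brass screws. The pink (80,180) and teal (255,15) ones are the look-alikes. The two views agree: cover near (0.595,-0.259) with yaw about 0, jig yaw about 0.277, and the paddle at z≈0.107, which fits a raised lever. I'll move above the cover next.

```bash
cat >> h.py <<'E'
def plan(p,yaw,n,start=None,yaw0=None,g=1):
    s=observe(); p0=np.array(s["position"] if start is None else start); y0=s["tool_rot"][2] if yaw0 is None else yaw0
    d=(np.array(p)-p0)/n; dy=(yaw-y0)/n
    for i in range(n):
        y=y0+i*dy; c,q=np.cos(y),np.sin(y)
        r=[(c*d[0]+q*d[1])/.02,(q*d[0]-c*d[1])/.02,-d[2]/.02,0,0,-np.degrees(dy)/6,g]
        print([round(float(v),2)+0. for v in r],end="," if (i+1)%10 else "\n")
E
python3 -c "
from h import *
plan([.57,-.26,.33],1.571,20)"
```

```text
[1.04, -0.39, -0.25, 0.0, 0.0, -0.55, 1.0],[1.06, -0.33, -0.25, 0.0, 0.0, -0.55, 1.0],[1.08, -0.27, -0.25, 0.0, 0.0, -0.55, 1.0],[1.1, -0.21, -0.25, 0.0, 0.0, -0.55, 1.0],[1.11, -0.14, -0.25, 0.0, 0.0, -0.55, 1.0],[1.11, -0.08, -0.25, 0.0, 0.0, -0.55, 1.0],[1.12, -0.02, -0.25, 0.0, 0.0, -0.55, 1.0],[1.11, 0.05, -0.25, 0.0, 0.0, -0.55, 1.0],[1.11, 0.11, -0.25, 0.0, 0.0, -0.55, 1.0],[1.1, 0.18, -0.25, 0.0, 0.0, -0.55, 1.0]
[1.09, 0.24, -0.25, 0.0, 0.0, -0.55, 1.0],[1.07, 0.3, -0.25, 0.0, 0.0, -0.55, 1.0],[1.05, 0.37, -0.25, 0.0, 0.0, -0.55, 1.0],[1.03, 0.43, -0.25, 0.0, 0.0, -0.55, 1.0],[1.0, 0.48, -0.25, 0.0, 0.0, -0.55, 1.0],[0.97, 0.54, -0.25, 0.0, 0.0, -0.55, 1.0],[0.94, 0.6, -0.25, 0.0, 0.0, -0.55, 1.0],[0.91, 0.65, -0.25, 0.0, 0.0, -0.55, 1.0],[0.87, 0.7, -0.25, 0.0, 0.0, -0.55, 1.0],[0.82, 0.75, -0.25, 0.0, 0.0, -0.55, 1.0]
```

Request:
move_arm:
  plan:
    - [[1,-0.35,-0.25,0,0,-0.55,1],[1,-0.3,-0.25,0,0,-0.55,1],[1,-0.25,-0.25,0,0,-0.55,1],[1,-0.2,-0.25,0,0,-0.55,1],[1,-0.15,-0.25,0,0,-0.55,1],[1,-0.1,-0.25,0,0,-0.55,1],[1,0,-0.25,0,0,-0.55,1],[1,0.05,-0.25,0,0,-0.55,1],[1,0.1,-0.25,0,0,-0.55,1],[1,0.2,-0.25,0,0,-0.55,1]]

```text
clock: 1.1
position: [0.3988, -0.4292, 0.2817]
tool_rot: [3.142, 0.0, 0.994]
force: [0.3, -0.6, -0.1]
grip_width: 0.0855
finger_force: 0.0
```

Request:
move_arm:
  plan:
    - [[1,0.25,-0.25,0,0,-0.55,1],[1,0.3,-0.25,0,0,-0.55,1],[1,0.35,-0.25,0,0,-0.55,1],[1,0.4,-0.25,0,0,-0.55,1],[1,0.5,-0.25,0,0,-0.55,1],[1,0.55,-0.25,0,0,-0.55,1],[1,0.6,-0.25,0,0,-0.55,1],[1,0.65,-0.25,0,0,-0.55,1],[1,0.7,-0.25,0,0,-0.55,1],[1,0.75,-0.25,0,0,-0.55,1]]

```text
clock: 2.1
position: [0.5576, -0.268, 0.3317]
tool_rot: [-3.142, -0.0, 1.57]
force: [-0.6, -0.4, -0.5]
grip_width: 0.0852
finger_force: 0.0
```

```bash
python3 -c "
from h import *
f=wrist('w1'); s=f['state']; print(s['position'],s['tool_rot'],s['qpos'].round(3)); print(f['intrinsics'],f['tool_from_camera'].round(4))"
```

```text
[ 0.55758851 -0.26798394  0.33167633] [-3.14157091e+00 -5.11438300e-05  1.57041905e+00] [ 0.619  0.451 -0.395  1.473  0.178  1.254  0.203]
[[297.31863964   0.         263.18263828]
 [  0.         297.31863964 194.00002916]
 [  0.           0.           1.        ]] [[ 1.200e-03 -9.465e-01 -3.227e-01  8.290e-02]
 [ 1.000e+00  8.000e-04  1.500e-03 -7.000e-04]
 [-1.200e-03 -3.227e-01  9.465e-01 -1.418e-01]
 [ 0.000e+00  0.000e+00  0.000e+00  1.000e+00]]
```

View pics/w1.png

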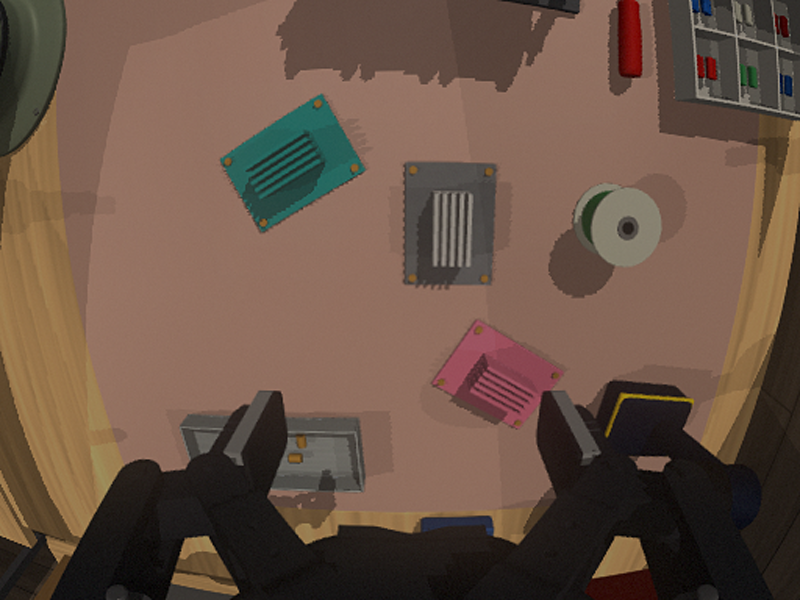

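The wrist view shows the cover's plate from about (404,162) to (496,285), and the bright fin tops from (433,191) to (472,267). Pink is at (497,373) and teal at (293,163).

Run:
```python
from h import *
W,S,T=load("w1"),load("scene"),load("top"); k=.64
H=hsv(W).astype(int); h,s,v=H[...,0],H[...,1],H[...,2]
x0,y0,x1,y1=[int(a*k) for a in (385,145,520,300)]
print("mat",H[y0+3,x0+3],"plate",H[int(240*k),int(415*k)])
m=((s<55)).astype(np.uint8)*255
c=big(m,(x0,y0,x1,y1)); hull=cv2.convexHull(c)
fin=big(((s<70)&(v>105)).astype(np.uint8)*255,(x0,y0,x1,y1))
def rect(c,z):
    w=onz(W,c.reshape(-1,2),z)[:,:2]; r=cv2.minAreaRect((w*1000).astype(np.float32)); return np.round(r[0],1),np.round(r[1],1),round(r[2],2)
print("plate",rect(hull,.005),cv2.contourArea(c)); print("fin",rect(fin,.039),cv2.contourArea(fin))
# fin top centres in two/three views -> height
P=[cen(fin)]
for f,r in ((S,(255,320,340,385)),(T,(455,265,540,328))):
    G=hsv(f).astype(int); a=big(((G[...,1]<60)&(G[...,2]>110)).astype(np.uint8)*255,[int(q*k) for q in r]); P.append(cen(a)); print("fin px",P[-1],cv2.contourArea(a))
print("fin top tri",tri([W,S,T],P))
P=[cv2.minAreaRect(hull)[0]]
for f,r in ((S,(255,320,340,385)),(T,(455,265,540,328))):
    G=hsv(f).astype(int); a=big(((G[...,1]<45)&(G[...,2]>50)).astype(np.uint8)*255,[int(q*k) for q in r]); q=cv2.approxPolyN(cv2.convexHull(a),4).reshape(4,2); P.append(q.mean(0)+.0)
print("plate tri",tri([W,S,T],P))
```

```text
mat [  9  84 149] plate [ 8 25 82]
plate (array([ 596.3, -259.9]), array([127.2,  91.3]), 89.67) 4300.0
fin (array([ 596.2, -258.7]), array([72.5, 36.4]), 90.0) 963.0
fin px [190.91850041 222.52159739] 204.5
fin px [320.5        189.54907975] 163.0
fin top tri (array([ 0.59705014, -0.26058346,  0.02791882]), [0.0019407888910380785, 0.002360979844359151, 0.00042050661793889966])
plate tri (array([ 0.59512437, -0.25996665, -0.00104187]), [0.0014684511869710406, 0.0004945549427542967, 0.0011137922384900397])
```

The cover is at (0.596,-0.260) with yaw about 0, and the sizes match (127×91 plate, 72×36 fins). Next I'll cross over the rack to the jig at z 0.33 with the gripper closing.

```bash
python3 -c "
from h import *
plan([.54,.24,.33],1.848,30,g=-1)"
```

```text
[0.84, -0.03, 0.0, 0.0, 0.0, -0.09, -1.0],[0.84, -0.02, 0.0, 0.0, 0.0, -0.09, -1.0],[0.84, -0.01, 0.0, 0.0, 0.0, -0.09, -1.0],[0.84, 0.0, 0.0, 0.0, 0.0, -0.09, -1.0],[0.84, 0.0, 0.0, 0.0, 0.0, -0.09, -1.0],[0.84, 0.01, 0.0, 0.0, 0.0, -0.09, -1.0],[0.84, 0.02, 0.0, 0.0, 0.0, -0.09, -1.0],[0.84, 0.03, 0.0, 0.0, 0.0, -0.09, -1.0],[0.84, 0.03, 0.0, 0.0, 0.0, -0.09, -1.0],[0.84, 0.04, 0.0, 0.0, 0.0, -0.09, -1.0]
[0.84, 0.05, 0.0, 0.0, 0.0, -0.09, -1.0],[0.84, 0.06, 0.0, 0.0, 0.0, -0.09, -1.0],[0.84, 0.06, 0.0, 0.0, 0.0, -0.09, -1.0],[0.84, 0.07, 0.0, 0.0, 0.0, -0.09, -1.0],[0.84, 0.08, 0.0, 0.0, 0.0, -0.09, -1.0],[0.84, 0.09, 0.0, 0.0, 0.0, -0.09, -1.0],[0.84, 0.09, 0.0, 0.0, 0.0, -0.09, -1.0],[0.83, 0.1, 0.0, 0.0, 0.0, -0.09, -1.0],[0.83, 0.11, 0.0, 0.0, 0.0, -0.09, -1.0],[0.83, 0.12, 0.0, 0.0, 0.0, -0.09, -1.0]
[0.83, 0.12, 0.0, 0.0, 0.0, -0.09, -1.0],[0.83, 0.13, 0.0, 0.0, 0.0, -0.09, -1.0],[0.83, 0.14, 0.0, 0.0, 0.0, -0.09, -1.0],[0.83, 0.15, 0.0, 0.0, 0.0, -0.09, -1.0],[0.83, 0.15, 0.0, 0.0, 0.0, -0.09, -1.0],[0.83, 0.16, 0.0, 0.0, 0.0, -0.09, -1.0],[0.82, 0.17, 0.0, 0.0, 0.0, -0.09, -1.0],[0.82, 0.18, 0.0, 0.0, 0.0, -0.09, -1.0],[0.82, 0.18, 0.0, 0.0, 0.0, -0.09, -1.0],[0.82, 0.19, 0.0, 0.0, 0.0, -0.09, -1.0]
```

Request:
move_arm:
  plan:
    - [[0.84,0,0,0,0,-0.09,-1],[0.84,0,0,0,0,-0.09,-1],[0.84,0,0,0,0,-0.09,-1],[0.84,0,0,0,0,-0.09,-1],[0.84,0,0,0,0,-0.09,-1],[0.84,0,0,0,0,-0.09,-1],[0.84,0,0,0,0,-0.09,-1],[0.84,0,0,0,0,-0.09,-1],[0.84,0,0,0,0,-0.09,-1],[0.84,0,0,0,0,-0.09,-1]]

```text
clock: 3.15
position: [0.5499, -0.1004, 0.3313]
tool_rot: [-3.142, 0.0, 1.661]
force: [0.3, -0.3, 0.4]
grip_width: -0.0
finger_force: 0.0
```

Request:
move_arm:
  plan:
    - [[0.84,0.08,0,0,0,-0.09,-1],[0.84,0.08,0,0,0,-0.09,-1],[0.84,0.08,0,0,0,-0.09,-1],[0.84,0.08,0,0,0,-0.09,-1],[0.84,0.08,0,0,0,-0.09,-1],[0.84,0.08,0,0,0,-0.09,-1],[0.84,0.08,0,0,0,-0.09,-1],[0.84,0.08,0,0,0,-0.09,-1],[0.84,0.08,0,0,0,-0.09,-1],[0.84,0.08,0,0,0,-0.09,-1]]

```text
clock: 4.15
position: [0.5437, 0.0682, 0.3313]
tool_rot: [3.142, -0.0, 1.755]
force: [-0.1, 0.0, -0.7]
grip_width: 0.0002
finger_force: 0.0
```

Request:
move_arm:
  plan:
    - [[0.83,0.15,0,0,0,-0.09,-1],[0.83,0.15,0,0,0,-0.09,-1],[0.83,0.15,0,0,0,-0.09,-1],[0.83,0.15,0,0,0,-0.09,-1],[0.83,0.15,0,0,0,-0.09,-1],[0.83,0.15,0,0,0,-0.09,-1],[0.83,0.15,0,0,0,-0.09,-1],[0.83,0.15,0,0,0,-0.09,-1],[0.83,0.15,0,0,0,-0.09,-1],[0.83,0.15,0,0,0,-0.09,-1]]

```text
clock: 5.15
position: [0.5358, 0.2367, 0.3313]
tool_rot: [-3.142, -0.0, 1.849]
force: [0.3, -0.3, 0.1]
grip_width: -0.0001
finger_force: 0.0
```

```bash
python3 -c "
from h import *
f=wrist('w2'); s=f['state']; print(s['position'],s['tool_rot'],s['qpos'].round(3))"
```

```text
[0.53581284 0.23666139 0.33127786] [-3.14157660e+00 -2.30379740e-05  1.84913819e+00] [-0.082  0.425 -0.619  1.554  0.255  1.245 -0.463]
```

View pics/w2.png

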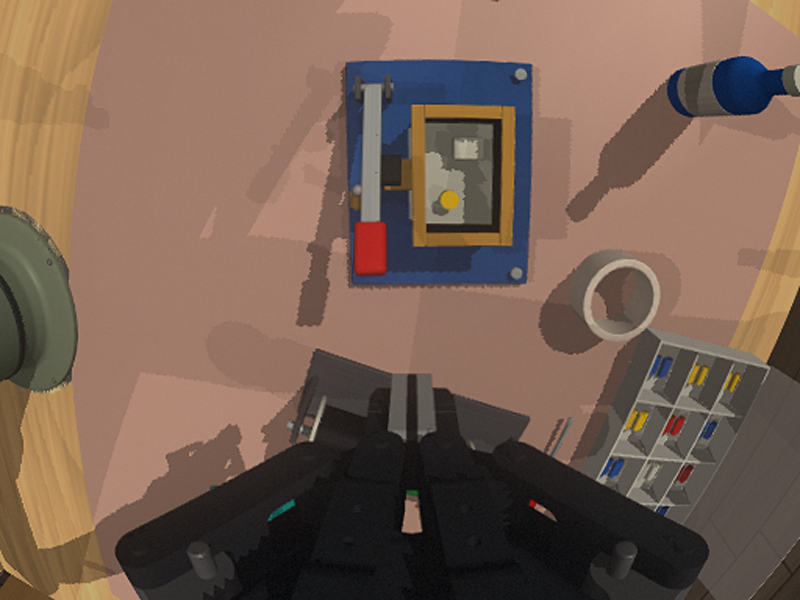

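The wrist view shows the blue plate from (345,62) to (532,286), the brass rim from (412,105) to (513,246) and the red paddle at (370,249), with the lever up. The pawl is at about (357,195).

```bash
cat >> h.py <<'E'
def red(f,roi):
    H=hsv(f).astype(int); return big((((H[...,0]<8)|(H[...,0]>172))&(H[...,1]>140)&(H[...,2]>70)).astype(np.uint8)*255,[int(a*.64) for a in roi])
def brass(f,roi):
    H=hsv(f).astype(int); return big(((H[...,0]>10)&(H[...,0]<25)&(H[...,1]>120)&(H[...,2]>60)).astype(np.uint8)*255,[int(a*.64) for a in roi])
def rect(f,c,z):
    w=onz(f,c.reshape(-1,2),z)[:,:2]; r=cv2.minAreaRect((w*1000).astype(np.float32)); return np.round(r[0],1),np.round(r[1],1),round(r[2],2)
E
python3 - <<'E'
from h import *
W,S,T=load("w2"),load("scene"),load("top")
H=hsv(W).astype(int)
b=big(((H[...,0]>100)&(H[...,0]<130)&(H[...,1]>110)&(H[...,2]>25)).astype(np.uint8)*255,[int(a*.64) for a in (335,50,545,295)])
print("jig",rect(W,b,.01))
R1=brass(W,(408,95,530,255)); print("rim",rect(W,R1,.060))
Q=[cv2.minAreaRect(R1)[0]]
for f,r in ((S,(480,245,560,310)),(T,(210,275,290,345))):
    c=brass(f,r); q=cv2.approxPolyN(cv2.convexHull(c),4).reshape(4,2); Q.append(q.mean(0)); print(Q[-1],rect(f,c,.06))
print("rim tri all",tri([W,S,T],Q)); print("W,S",tri([W,S],Q[:2])," W,T",tri([W,T],[Q[0],Q[2]]))
p=[cen(red(W,(350,215,395,280))),cen(red(S,(470,240,500,262))),cen(red(T,(262,322,296,352)))]
print("paddle",tri([W,S,T],p),rect(W,red(W,(350,215,395,280)),.11))
E
```

```text
jig (array([546.4, 303.8]), array([181.3, 226.9]), 16.7)
rim (array([561.2, 307.7]), array([ 94.6, 126.9]), 16.71)
[331.75 175.25] (array([559.6, 305.4]), array([104.8, 128.1]), 15.86)
[159.25 201.  ] (array([552.9, 305. ]), array([109. , 127.4]), 16.26)
rim tri all (array([0.55838218, 0.30728141, 0.05481581]), [0.0031303995327655984, 0.0005392242792077619, 0.0028555368045000465])
W,S (array([0.56049817, 0.30703869, 0.05849423]), [0.0010534662173345983, 0.0010534662173343496])  W,T (array([0.56042365, 0.30833337, 0.0424056 ]), [0.0025966843955928963, 0.002596684395593052])
paddle (array([0.50176312, 0.23403719, 0.10857191]), [0.0010970685872236947, 0.0005511182770142301, 0.001424918618579657]) (array([501.8, 233. ]), array([26.7, 42.4]), 15.24)
```

Request:
move_arm:
  plan:
    - [[-0.03,-0.17,0.95,0,0,0,-1],[-0.03,-0.17,0.95,0,0,0,-1],[-0.03,-0.17,0.95,0,0,0,-1],[-0.03,-0.17,0.95,0,0,0,-1],[-0.03,-0.17,0.95,0,0,0,-1],[-0.03,-0.17,0.95,0,0,0,-1],[-0.03,-0.17,0.95,0,0,0,-1],[-0.03,-0.17,0.95,0,0,0,-1],[-0.03,-0.17,0.95,0,0,0,-1],[-0.03,-0.17,0.95,0,0,0,-1]]

```text
clock: 6.2
position: [0.5048, 0.2206, 0.1405]
tool_rot: [3.142, -0.0, 1.849]
force: [-0.5, 0.9, 0.2]
grip_width: 0.0
finger_force: 0.0
```

```bash
python3 -c "
from h import *
f=wrist('w3'); s=f['state']; print(s['position'],s['tool_rot'],s['force'])"
```

```text
[0.50478348 0.22058396 0.14054686] [ 3.14150221e+00 -8.77891406e-05  1.84862520e+00] [-0.54681906  0.88688239  0.18118905]
```

View pics/w3.png

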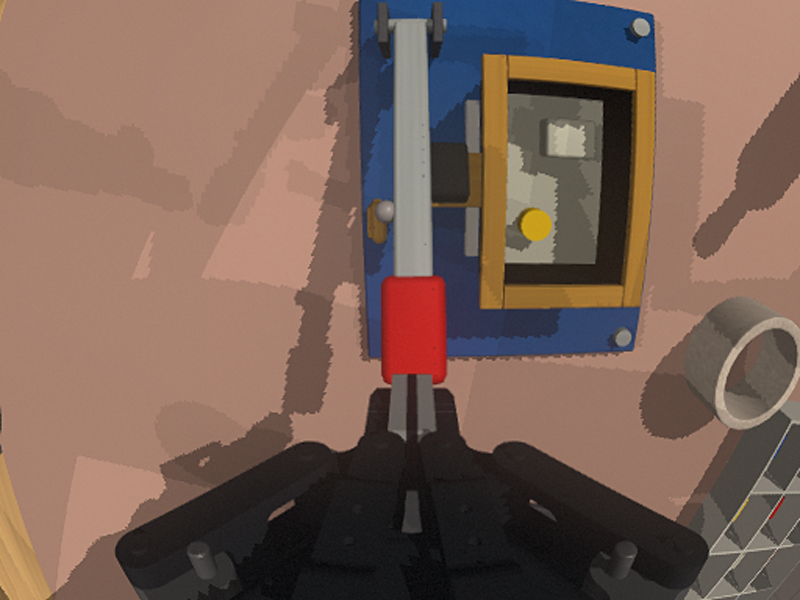

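The fingertips at (412,385) are lined up with the red paddle (382–446, 277–383). Pressing now.

Request:
move_arm:
  plan:
    - [[0,0,0.35,0,0,0,-1],[0,0,0.35,0,0,0,-1],[0,0,0.35,0,0,0,-1],[0,0,0.35,0,0,0,-1],[0,0,0.35,0,0,0,-1],[0,0,0.35,0,0,0,-1],[0,0,0.35,0,0,0,-1],[0,0,0.35,0,0,0,-1],[0,0,0.35,0,0,0,-1],[0,0,0.35,0,0,0,-1]]

```text
clock: 7.25
position: [0.5049, 0.2201, 0.0707]
tool_rot: [3.142, 0.0, 1.848]
force: [2.1, -4.1, 10.0]
grip_width: 0.0
finger_force: 4.4
```

Request:
move_arm:
  plan:
    - [[0,0,0.15,0,0,0,-1],[0,0,0.15,0,0,0,-1],[0,0,0.15,0,0,0,-1],[0,0,0.1,0,0,0,-1],[0,0,0.1,0,0,0,-1],[0,0,0.1,0,0,0,-1],[0,0,0.1,0,0,0,-1],[0,0,0.05,0,0,0,-1],[0,0,0.05,0,0,0,-1],[0,0,0.05,0,0,0,-1]]

```text
clock: 8.25
position: [0.5049, 0.2202, 0.0513]
tool_rot: [3.142, -0.0, 1.848]
force: [-0.2, -0.2, 1.1]
grip_width: 0.0001
finger_force: 0.3
```

Request:
move_arm:
  plan:
    - [[0,0,0.05,0,0,0,-1],[0,0,0.05,0,0,0,-1],[0,0,0.03,0,0,0,-1],[0,0,0,0,0,0,-1],[0,0,-0.1,0,0,0,-1],[0,0,-0.5,0,0,0,-1],[0,0,-1,0,0,0,-1],[0,0,-1,0,0,0,-1],[0,0,-1,0,0,0,-1],[0,0,-1,0,0,0,-1]]

```text
clock: 9.25
position: [0.5048, 0.2202, 0.142]
tool_rot: [3.141, -0.0, 1.849]
force: [-0.4, 0.1, -0.3]
grip_width: 0.0001
finger_force: 0.0
```

Run:
```python
from h import *
f=wrist('w4'); s=f['state']; print(s['position'],s['tool_rot'],s['force'])
c=red(f,(330,180,470,420)); print(cen(c)/.64, "at z=.05:",rect(f,c,.05))
for n,r in (("w2",(408,95,530,255)),("w3",(475,45,665,315))):
    F=load(n); b=brass(F,r); print(n,rect(F,b,.06))
W2,W3=load("w2"),load("w3")
c2=cv2.approxPolyN(cv2.convexHull(brass(W2,(408,95,530,255))),4).reshape(4,2); c3=cv2.approxPolyN(cv2.convexHull(brass(W3,(475,45,665,315))),4).reshape(4,2)
c2=c2[np.argsort(np.arctan2(*(c2-c2.mean(0)).T))];c3=c3[np.argsort(np.arctan2(*(c3-c3.mean(0)).T))]
for a,b in zip(c2,c3): print(a/.64,b/.64,tri([W2,W3],[a,b]))
```

```text
[0.50480528 0.22023587 0.14204601] [ 3.14143585e+00 -1.96958998e-04  1.84852325e+00] [-0.36733313  0.13300216 -0.25705344]
[412.98813785 309.91304148] at z=.05: (array([505.4, 219.8]), array([24.9, 43.6]), 16.99)
w2 (array([561.2, 307.7]), array([ 94.6, 126.9]), 16.71)
w3 (array([560.4, 307.6]), array([ 94.8, 126.8]), 16.62)
[401.5625 104.6875] [467.1875  48.4375] (array([0.49316734, 0.3529986 , 0.06961778]), [0.000864513418646715, 0.0008645134186466784])
[412.5    245.3125] [479.6875 307.8125] (array([0.53765417, 0.23382193, 0.05681274]), [0.0001037610929234876, 0.00010376109292358794])
[512.5  243.75] [640.625 306.25 ] (array([0.62530119, 0.26130799, 0.05953437]), [0.000773635173589741, 0.000773635173589787])
[515.625  104.6875] [664.0625  70.3125] (array([0.58750894, 0.38183686, 0.07011502]), [0.0005152477645508278, 0.000515247764550773])
```

View pics/w4.png

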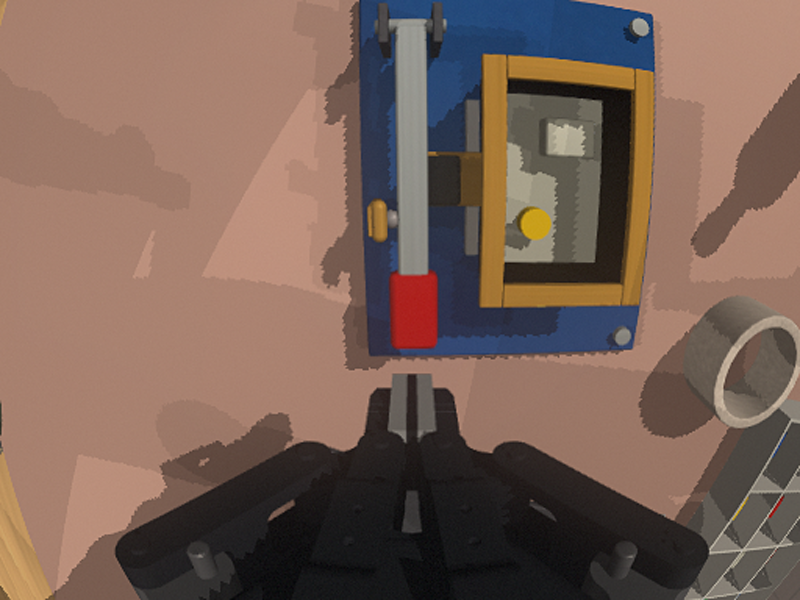

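The lever is latched: the red paddle at (413,310) measures 25×44 mm at z=0.05 and stays down. Next I'll refine the rim with edge fits and plan the way back to the cover.

```bash
cat >> h.py <<'E'
def rim(F,r,a0=16.6,z=.06,c0=(.562,.308)):
    w=onz(F,brass(F,r).reshape(-1,2),z)[:,:2]; t=np.radians(a0); B=np.array([[np.cos(t),np.sin(t)],[-np.sin(t),np.cos(t)]])
    q=(w-c0)@B.T; out={}
    for n,i,sg,h in (("-x",0,-1,.046),("+x",0,1,.046),("-y",1,-1,.064),("+y",1,1,.064)):
        j=1-i; m=(np.abs(sg*q[:,i]-h)<.006)&(np.abs(q[:,j])<(.05 if i==0 else .036))&((i==1)|(sg>0)|(np.abs(q[:,j])>.025))
        p=q[m]
        if len(p)<5: out[n]=None; continue
        k=np.polyfit(p[:,j],p[:,i],1); out[n]=(round(float(np.polyval(k,0)*1000),2),round(float(np.degrees(np.arctan(k[0]))),2),len(p))
    return out
E
python3 - <<'E'
from h import *
for n,r in (("w2",(400,95,530,255)),("w3",(465,45,670,315)),("w4",(465,45,670,315))): print(n,rim(load(n),r))
E
python3 -c "
from h import *
plan([.546,.0,.30],1.65,14,g=-1); print()
plan([.596,-.258,.27],1.571,14,start=[.546,0,.3],yaw0=1.65)"
```

```text
w2 {'-x': (-44.19, 0.01, 35), '+x': (45.54, -0.08, 70), '-y': (-62.43, 1.01, 51), '+y': (62.8, -0.45, 52)}
w3 {'-x': (-45.69, 0.17, 65), '+x': (45.15, 0.01, 120), '-y': (-62.82, 0.09, 81), '+y': (63.08, -0.15, 87)}
w4 {'-x': (-45.86, -0.13, 63), '+x': (45.26, 0.09, 119), '-y': (-62.79, 0.29, 81), '+y': (63.14, 0.03, 87)}
[-0.8, -0.08, -0.55, 0.0, 0.0, 0.14, -1.0],[-0.8, -0.07, -0.55, 0.0, 0.0, 0.14, -1.0],[-0.8, -0.06, -0.55, 0.0, 0.0, 0.14, -1.0],[-0.8, -0.04, -0.55, 0.0, 0.0, 0.14, -1.0],[-0.8, -0.03, -0.55, 0.0, 0.0, 0.14, -1.0],[-0.8, -0.02, -0.55, 0.0, 0.0, 0.14, -1.0],[-0.8, -0.01, -0.55, 0.0, 0.0, 0.14, -1.0],[-0.8, 0.0, -0.55, 0.0, 0.0, 0.14, -1.0],[-0.8, 0.01, -0.55, 0.0, 0.0, 0.14, -1.0],[-0.8, 0.02, -0.55, 0.0, 0.0, 0.14, -1.0]
[-0.8, 0.03, -0.55, 0.0, 0.0, 0.14, -1.0],[-0.8, 0.05, -0.55, 0.0, 0.0, 0.14, -1.0],[-0.8, 0.06, -0.55, 0.0, 0.0, 0.14, -1.0],[-0.8, 0.07, -0.55, 0.0, 0.0, 0.14, -1.0],
[-0.93, 0.11, 0.11, 0.0, 0.0, 0.05, 1.0],[-0.93, 0.11, 0.11, 0.0, 0.0, 0.05, 1.0],[-0.93, 0.12, 0.11, 0.0, 0.0, 0.05, 1.0],[-0.93, 0.12, 0.11, 0.0, 0.0, 0.05, 1.0],[-0.93, 0.13, 0.11, 0.0, 0.0, 0.05, 1.0],[-0.93, 0.13, 0.11, 0.0, 0.0, 0.05, 1.0],[-0.93, 0.14, 0.11, 0.0, 0.0, 0.05, 1.0],[-0.93, 0.14, 0.11, 0.0, 0.0, 0.05, 1.0],[-0.93, 0.15, 0.11, 0.0, 0.0, 0.05, 1.0],[-0.93, 0.15, 0.11, 0.0, 0.0, 0.05, 1.0]
[-0.93, 0.16, 0.11, 0.0, 0.0, 0.05, 1.0],[-0.92, 0.16, 0.11, 0.0, 0.0, 0.05, 1.0],[-0.92, 0.17, 0.11, 0.0, 0.0, 0.05, 1.0],[-0.92, 0.17, 0.11, 0.0, 0.0, 0.05, 1.0],
```

The rim centre is about (0.5617,0.3081) with yaw 16.65°, so the edges fit well. Now back over the rack to the cover.

Request:
move_arm:
  plan:
    - [[-0.8,-0.08,-0.6,0,0,0.14,-1],[-0.8,-0.07,-0.6,0,0,0.14,-1],[-0.8,-0.06,-0.6,0,0,0.14,-1],[-0.8,-0.04,-0.6,0,0,0.14,-1],[-0.8,-0.03,-0.6,0,0,0.14,-1],[-0.8,-0.02,-0.6,0,0,0.14,-1],[-0.8,0,-0.6,0,0,0.14,-1],[-0.8,0,-0.6,0,0,0.14,-1],[-0.8,0,-0.6,0,0,0.14,-1],[-0.8,0.02,-0.6,0,0,0.14,-1]]

```text
clock: 10.3
position: [0.5331, 0.0616, 0.2617]
tool_rot: [3.142, -0.0, 1.701]
force: [1.2, 0.1, -0.6]
grip_width: -0.0
finger_force: 0.0
```

Request:
move_arm:
  plan:
    - [[-0.8,0.03,-0.5,0,0,0.14,-1],[-0.8,0.05,-0.5,0,0,0.14,-1],[-0.8,0.06,-0.5,0,0,0.14,-1],[-0.8,0.07,-0.5,0,0,0.14,-1],[-0.93,0.11,0.1,0,0,0.05,1],[-0.93,0.11,0.1,0,0,0.05,1],[-0.93,0.12,0.1,0,0,0.05,1],[-0.93,0.12,0.1,0,0,0.05,1],[-0.93,0.13,0.1,0,0,0.05,1],[-0.93,0.13,0.1,0,0,0.05,1]]

```text
clock: 11.3
position: [0.5654, -0.1129, 0.2883]
tool_rot: [-3.141, -0.0, 1.611]
force: [-0.3, -0.5, -0.0]
grip_width: 0.0848
finger_force: 0.0
```

Request:
move_arm:
  plan:
    - [[-0.93,0.14,0.1,0,0,0.05,1],[-0.93,0.14,0.1,0,0,0.05,1],[-0.93,0.15,0.1,0,0,0.05,1],[-0.93,0.15,0.1,0,0,0.05,1],[-0.93,0.16,0.1,0,0,0.05,1],[-0.93,0.16,0.1,0,0,0.05,1],[-0.93,0.17,0.1,0,0,0.05,1],[-0.93,0.17,0.1,0,0,0.05,1],[0,0,0,0,0,0,1],[0,0,0,0,0,0,1]]

```text
clock: 12.3
position: [0.5934, -0.2599, 0.2724]
tool_rot: [-3.141, -0.0, 1.569]
force: [-0.2, 0.1, -0.1]
grip_width: 0.0855
finger_force: 0.0
```

Run:
```python
from h import *
f=wrist('w5'); s=f['state']; print(s['position'],s['tool_rot'])
H=hsv(f).astype(int); m=(H[...,1]<55).astype(np.uint8)*255
c=np.array([.596,-.2595])
# restrict by ground position
yy,xx=np.mgrid[0:384,0:512]; w=onz(f,np.c_[xx.ravel(),yy.ravel()],.005).reshape(384,512,3)
near=(np.abs(w[...,0]-c[0])<.06)&(np.abs(w[...,1]-c[1])<.08)
m[~near]=0; pl=big(m,(0,0,512,384)); print("plate",rect(f,cv2.convexHull(pl),.005),pl.reshape(-1,2).min(0),pl.reshape(-1,2).max(0))
m2=((H[...,1]<70)&(H[...,2]>105)&near).astype(np.uint8)*255; fi=big(m2,(0,0,512,384)); print("fin",rect(f,fi,.039))
W1=load("w1")
```

```text
[ 0.59339462 -0.25985653  0.27238388] [-3.14132111e+00 -4.90444317e-04  1.56938647e+00]
plate (array([ 596.3, -259.5]), array([126.6,  91.2]), 89.57) [233 111] [299 198]
fin (array([ 596.5, -258.5]), array([73.1, 35.7]), 89.63)
```

Request:
move_arm:
  plan:
    - [[0,0.02,0.95,0,0,0.01,1],[0,0.02,0.95,0,0,0.01,1],[0,0.02,0.95,0,0,0.01,1],[0,0.02,0.95,0,0,0.01,1],[0,0.02,0.95,0,0,0.01,1],[0,0.02,0.95,0,0,0,1],[0,0.02,0.95,0,0,0,1],[0,0,0.95,0,0,0,1],[0,0,0.95,0,0,0,1],[0,0,0.95,0,0,0,1]]

```text
clock: 13.35
position: [0.5965, -0.2587, 0.0823]
tool_rot: [3.141, -0.0, 1.566]
force: [-0.1, -0.0, -1.0]
grip_width: 0.0856
finger_force: 0.0
```

Request:
move_arm:
  plan:
    - [[0,0,0.95,0,0,0,1],[0,0,0.95,0,0,0,1],[0,0,0.6,0,0,0,1],[0,0,0.3,0,0,0,1],[0,0,0.15,0,0,0,1],[0,0,0.05,0,0,0,1],[0,0,0,0,0,0,1],[0,0,0,0,0,0,1],[0,0,0,0,0,0,1],[0,0,0,0,0,0,1]]

```text
clock: 14.35
position: [0.5963, -0.2595, 0.023]
tool_rot: [3.141, 0.0, 1.565]
force: [-0.4, -1.2, 0.1]
grip_width: 0.0853
finger_force: 0.0
```

Request:
move_arm:
  plan:
    - [[0,0,0.2,0,0,0,1],[0,0,0.2,0,0,0,1],[0,0,0.15,0,0,0,1],[0,0,0,0,0,0,1],[0,0,0,0,0,0,-1],[0,0,0,0,0,0,-1],[0,0,0,0,0,0,-1],[0,0,0,0,0,0,-1],[0,0,0,0,0,0,-1],[0,0,0,0,0,0,-1]]
  grip_force: 60

```text
clock: 15.35
position: [0.5964, -0.2596, 0.012]
tool_rot: [3.141, 0.0, 1.565]
force: [0.5, -0.4, 5.2]
grip_width: 0.0347
finger_force: 60.9
```

```bash
python3 -c "
from h import *
s=observe(); print(s['position'],s['tool_rot'],s['force'],s['grip_width'],s['finger_force'])"
```

```text
[ 0.59639889 -0.25956615  0.01203879] [3.14103080e+00 1.80019372e-04 1.56458031e+00] [ 0.46642985 -0.36628991  5.16260768] 0.03472903304177933 60.944141149520874
```

Request:
move_arm:
  plan:
    - [[0,0,-0.1,0,0,0,-1],[0,0,-0.2,0,0,0,-1],[0,0,-0.4,0,0,0,-1],[0,0,-0.6,0,0,0,-1],[0,0,-0.8,0,0,0,-1],[0,0,-0.9,0,0,0,-1],[0,0,-0.9,0,0,0,-1],[0,0,-0.9,0,0,0,-1],[0,0,-0.9,0,0,0,-1],[0,0,-0.9,0,0,0,-1]]

```text
clock: 16.35
position: [0.5963, -0.2595, 0.1461]
tool_rot: [3.141, 0.0, 1.565]
force: [-0.3, -0.5, -2.7]
grip_width: 0.035
finger_force: 60.1
```

Request:
move_arm:
  plan:
    - [[0,0,-0.9,0,0,0,-1],[0,0,-0.9,0,0,0,-1],[0,0,-0.9,0,0,0,-1],[0,0,-0.9,0,0,0,-1],[0,0,-0.8,0,0,0,-1],[0,0,-0.6,0,0,0,-1],[0,0,-0.4,0,0,0,-1],[0,0,-0.2,0,0,0,-1],[0,0,0,0,0,0,-1],[0,0,0,0,0,0,-1]]

```text
clock: 17.35
position: [0.5959, -0.2594, 0.2551]
tool_rot: [-3.141, -0.0, 1.565]
force: [0.6, -0.1, -3.3]
grip_width: 0.0352
finger_force: 60.1
```

```bash
python3 -c "
from h import *
f=wrist('w6');s=f['state']; print(s['position'],s['tool_rot'],s['force'],s['moment'],s['grip_width'],s['finger_force'])
t=grab_frame('top'); H=hsv(t).astype(int)
plan([.5617,.3081,.245],1.5708+.2906-.006,36,g=-1)"
```

```text
[ 0.59587609 -0.25944075  0.25511096] [-3.14074339e+00 -3.13905232e-04  1.56468444e+00] [ 0.59042491 -0.09832327 -3.29798652] [ 0.030993   -0.01619705  0.01647455] 0.035197577778419496 60.11703014373779
[0.79, -0.05, 0.01, 0.0, 0.0, -0.08, -1.0],[0.79, -0.05, 0.01, 0.0, 0.0, -0.08, -1.0],[0.79, -0.04, 0.01, 0.0, 0.0, -0.08, -1.0],[0.79, -0.03, 0.01, 0.0, 0.0, -0.08, -1.0],[0.79, -0.03, 0.01, 0.0, 0.0, -0.08, -1.0],[0.79, -0.02, 0.01, 0.0, 0.0, -0.08, -1.0],[0.79, -0.01, 0.01, 0.0, 0.0, -0.08, -1.0],[0.79, -0.01, 0.01, 0.0, 0.0, -0.08, -1.0],[0.79, 0.0, 0.01, 0.0, 0.0, -0.08, -1.0],[0.79, 0.01, 0.01, 0.0, 0.0, -0.08, -1.0]
[0.79, 0.01, 0.01, 0.0, 0.0, -0.08, -1.0],[0.79, 0.02, 0.01, 0.0, 0.0, -0.08, -1.0],[0.79, 0.02, 0.01, 0.0, 0.0, -0.08, -1.0],[0.79, 0.03, 0.01, 0.0, 0.0, -0.08, -1.0],[0.79, 0.04, 0.01, 0.0, 0.0, -0.08, -1.0],[0.79, 0.04, 0.01, 0.0, 0.0, -0.08, -1.0],[0.79, 0.05, 0.01, 0.0, 0.0, -0.08, -1.0],[0.79, 0.06, 0.01, 0.0, 0.0, -0.08, -1.0],[0.79, 0.06, 0.01, 0.0, 0.0, -0.08, -1.0],[0.79, 0.07, 0.01, 0.0, 0.0, -0.08, -1.0]
[0.79, 0.08, 0.01, 0.0, 0.0, -0.08, -1.0],[0.79, 0.08, 0.01, 0.0, 0.0, -0.08, -1.0],[0.78, 0.09, 0.01, 0.0, 0.0, -0.08, -1.0],[0.78, 0.09, 0.01, 0.0, 0.0, -0.08, -1.0],[0.78, 0.1, 0.01, 0.0, 0.0, -0.08, -1.0],[0.78, 0.11, 0.01, 0.0, 0.0, -0.08, -1.0],[0.78, 0.11, 0.01, 0.0, 0.0, -0.08, -1.0],[0.78, 0.12, 0.01, 0.0, 0.0, -0.08, -1.0],[0.78, 0.13, 0.01, 0.0, 0.0, -0.08, -1.0],[0.78, 0.13, 0.01, 0.0, 0.0, -0.08, -1.0]
[0.78, 0.14, 0.01, 0.0, 0.0, -0.08, -1.0],[0.78, 0.14, 0.01, 0.0, 0.0, -0.08, -1.0],[0.78, 0.15, 0.01, 0.0, 0.0, -0.08, -1.0],[0.77, 0.16, 0.01, 0.0, 0.0, -0.08, -1.0],[0.77, 0.16, 0.01, 0.0, 0.0, -0.08, -1.0],[0.77, 0.17, 0.01, 0.0, 0.0, -0.08, -1.0],
```

View pics/w6.png

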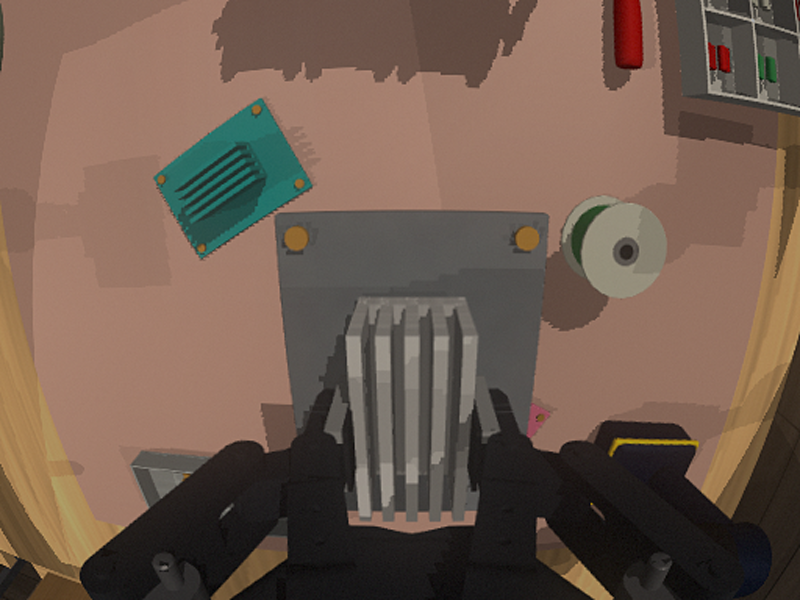

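The cover is held in the wrist view, with its front edge at row 213 from (276,213) to (548,213) and the fins between the pads. I'll measure how it sits in the hand.

```bash
cat >> h.py <<'E'
def held(f):
    "front edge of the held plate: corner pixels (full-res), by grey mask and line fits"
    H=hsv(f).astype(int); m=((H[...,1]<60)).astype(np.uint8)*255
    m=cv2.morphologyEx(m,cv2.MORPH_OPEN,np.ones((5,5),np.uint8))
    col=range(190,336,4); top=np.array([[c,115+np.flatnonzero(m[115:180,c])[0]] for c in col if m[115:180,c].any()])
    row=range(145,235,3)
    L=np.array([[160+np.flatnonzero(m[r,160:215])[0],r] for r in row if m[r,160:215].any()])
    Rr=np.array([[310+np.flatnonzero(m[r,310:370])[-1]+1,r] for r in row if m[r,310:370].any()])
    return top,L,Rr
def fit(v,u):
    k=np.polyfit(v,u,1)
    for _ in range(3):
        r=np.abs(np.polyval(k,v)-u); g=r<=max(1e-3,1.5*np.median(r)+1e-4); k=np.polyfit(v[g],u[g],1)
    return k
def heldpose(f,zu=.012):
    "edges in the tool's horizontal frame (tool x forward, tool y), mm, degrees"
    s=f["state"]; y=s["tool_rot"][2]; B=np.array([[np.cos(y),np.sin(y)],[np.sin(y),-np.cos(y)]])
    top,L,Rr=held(f); z=s["position"][2]-zu+.005
    t,l,r=[(onz(f,p,z)[:,:2]-s["position"][:2])@B.T for p in (top,L,Rr)]
    kt=fit(t[:,1],t[:,0]); kl=fit(l[:,0],l[:,1]); kr=fit(r[:,0],r[:,1])
    return dict(front=kt[1]*1000,left=np.polyval(kl,.04)*1000,right=np.polyval(kr,.04)*1000,ang=[round(float(np.degrees(np.arctan(k[0]))),2) for k in (kt,kl,kr)])
E
python3 -c "
from h import *
print(heldpose(load('w6'))); f=load('w6')
for n in held(f): print(n[::8].tolist())
c=np.array([[276,213],[548,213]])*.64
w=onz(f,c,.248); print(w, np.linalg.norm(w[0]-w[1]))"
```

```text
{'front': np.float64(63.56702544381628), 'left': np.float64(-45.54030023147917), 'right': np.float64(49.99146182475242), 'ang': [0.04, -0.1, 12.63]}
[[190, 136], [222, 135], [254, 135], [286, 135], [318, 135]]
[[176, 145], [178, 169], [180, 193], [182, 217]]
[[367, 145], [370, 169], [347, 193], [345, 217]]
[[ 0.55111546 -0.1955835   0.248     ]
 [ 0.64102445 -0.19600517  0.248     ]] 0.08990997949784851
```

Request:
move_arm:
  plan:
    - [[0.4,-0.03,0,0,0,-0.08,-1],[0.79,-0.05,0,0,0,-0.08,-1],[0.79,-0.04,0,0,0,-0.08,-1],[0.79,-0.03,0,0,0,-0.08,-1],[0.79,-0.03,0,0,0,-0.08,-1],[0.79,-0.02,0,0,0,-0.08,-1],[0.79,-0.01,0,0,0,-0.08,-1],[0.79,-0.01,0,0,0,-0.08,-1],[0.79,0,0,0,0,-0.08,-1],[0.79,0.01,0,0,0,-0.08,-1]]

```text
clock: 18.45
position: [0.5868, -0.1082, 0.2557]
tool_rot: [-3.142, -0.0, 1.649]
force: [1.3, -0.4, -1.9]
grip_width: 0.0355
finger_force: 60.1
```

Request:
move_arm:
  plan:
    - [[0.79,0.01,0,0,0,-0.08,-1],[0.79,0.02,0,0,0,-0.08,-1],[0.79,0.02,0,0,0,-0.08,-1],[0.79,0.03,0,0,0,-0.08,-1],[0.79,0.04,0,0,0,-0.08,-1],[0.79,0.04,0,0,0,-0.08,-1],[0.79,0.05,0,0,0,-0.08,-1],[0.79,0.06,0,0,0,-0.08,-1],[0.79,0.06,0,0,0,-0.08,-1],[0.79,0.07,0,0,0,-0.08,-1]]

```text
clock: 19.45
position: [0.5766, 0.0498, 0.2557]
tool_rot: [3.142, -0.0, 1.733]
force: [0.3, 1.0, -2.1]
grip_width: 0.0349
finger_force: 60.1
```

Request:
move_arm:
  plan:
    - [[0.79,0.08,0,0,0,-0.08,-1],[0.79,0.08,0,0,0,-0.08,-1],[0.78,0.09,0,0,0,-0.08,-1],[0.78,0.09,0,0,0,-0.08,-1],[0.78,0.1,0,0,0,-0.08,-1],[0.78,0.11,0,0,0,-0.08,-1],[0.78,0.11,0,0,0,-0.08,-1],[0.78,0.12,0,0,0,-0.08,-1],[0.78,0.13,0,0,0,-0.08,-1],[0.78,0.13,0,0,0,-0.08,-1]]

```text
clock: 20.45
position: [0.5661, 0.2072, 0.2557]
tool_rot: [3.142, -0.0, 1.817]
force: [-0.0, 0.4, -1.9]
grip_width: 0.0353
finger_force: 60.1
```

Request:
move_arm:
  plan:
    - [[0.78,0.14,0,0,0,-0.08,-1],[0.78,0.14,0,0,0,-0.08,-1],[0.78,0.15,0,0,0,-0.08,-1],[0.77,0.16,0,0,0,-0.08,-1],[0.77,0.16,0,0,0,-0.08,-1],[0.77,0.17,0,0,0,-0.08,-1],[0.4,0.08,0,0,0,0,-1],[0,0,0,0,0,0,-1],[0,0,0,0,0,0,-1],[0,0,0,0,0,0,-1]]

```text
clock: 21.45
position: [0.5589, 0.3078, 0.2557]
tool_rot: [-3.142, 0.0, 1.865]
force: [0.2, -0.2, -1.4]
grip_width: 0.0347
finger_force: 60.1
```

Request:
move_arm:
  plan:
    - [[0,0.02,0.5,0,0,0.02,-1],[0,0.02,0.8,0,0,0.02,-1],[0,0.02,0.8,0,0,0,-1],[0,0.02,0.8,0,0,0,-1],[0,0.02,0.8,0,0,0,-1],[0,0.02,0.8,0,0,0,-1],[0,0.02,0.8,0,0,0,-1],[0,0,0.6,0,0,0,-1],[0,0,0.3,0,0,0,-1],[0,0,0,0,0,0,-1]]

```text
clock: 22.45
position: [0.561, 0.3094, 0.1309]
tool_rot: [-3.141, 0.0, 1.862]
force: [0.4, -0.8, -2.6]
grip_width: 0.0349
finger_force: 60.1
```

Run:
```python
from h import *
f=wrist('w7');s=f['state']; print(s['position'],s['tool_rot'],s['force'])
print(heldpose(f))
S=grab_frame("scene"); T=grab_frame("top"); pickle.dump(S,open("s7.pkl","wb")); pickle.dump(T,open("t7.pkl","wb"))
a=S["color"][130:240,270:400,::-1]; b=T["color"][150:260,110:240,::-1]
cv2.imwrite("pics/c7.png",np.hstack([cv2.resize(a,(400,338),interpolation=cv2.INTER_CUBIC),cv2.resize(b,(400,338),interpolation=cv2.INTER_CUBIC)]))
```

```text
[0.56104015 0.30935989 0.13092567] [-3.14063524e+00  1.03672296e-04  1.86217592e+00] [ 0.42662643 -0.75434595 -2.55282813]
{'front': np.float64(68.12548864141843), 'left': np.float64(-56.14207782675232), 'right': np.float64(45.11655148145213), 'ang': [0.61, 2.91, -0.0]}
```

View pics/c7.png

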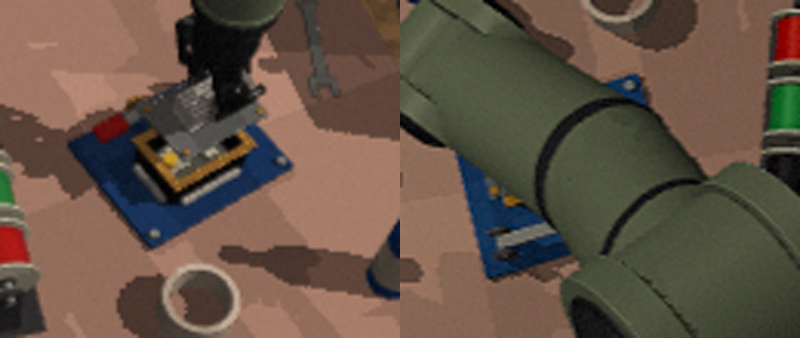

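The scene crop shows the cover at (205,115) above the brass rim at (195,155), well clear and square by eye. The top view is blocked by the arm. Lowering in two steps.

Request:
move_arm:
  plan:
    - [[-0.02,0,0.2,0,0,0,-1],[-0.02,0,0.3,0,0,0,-1],[-0.02,0,0.3,0,0,0,-1],[-0.01,0,0.3,0,0,0,-1],[0,0.01,0.3,0,0,0,-1],[0,0.01,0.2,0,0,0,-1],[0,0,0.1,0,0,0,-1],[0,0,0.1,0,0,0,-1],[0,0,0,0,0,0,-1],[0,0,0,0,0,0,-1]]

```text
clock: 23.6
position: [0.5621, 0.3083, 0.0959]
tool_rot: [3.141, -0.0, 1.862]
force: [-0.6, 0.6, -2.1]
grip_width: 0.0348
finger_force: 60.1
```

Run:
```python
from h import *
f=wrist('w8');s=f['state']; print(s['position'],s['tool_rot'],s['force'])
S=grab_frame("scene"); pickle.dump(S,open("s8.pkl","wb"))
# overlay predicted outlines: rim (z .06), cover underside
K=S["intrinsics"]; Rm=Ro.from_euler("xyz",S["orientation"]).as_matrix()
def proj(p): q=(p-S["position"])@Rm; return q[:,:2]/q[:,2:]*K[0,0]+K[:2,2]
def box(c,yaw,z): 
    t=np.array([[-46,-64],[46,-64],[46,64],[-46,64]])/1000; B=np.array([[np.cos(yaw),-np.sin(yaw)],[np.sin(yaw),np.cos(yaw)]])
    return np.c_[t@B.T+c,np.full(4,z)]
x0,y0,k=300,150,8
im=cv2.resize(S["color"][y0:y0+70,x0:x0+80,::-1],None,fx=k,fy=k,interpolation=cv2.INTER_CUBIC)
zc=s["position"][2]-.012
for c,y,z,col in (((.5617,.3081),.2906,.06,(255,255,0)),(s["position"][:2],s["tool_rot"][2]-np.pi/2,zc,(0,255,0))):
    p=((proj(box(np.array(c),y,z))-[x0,y0]+.5)*k).astype(np.int32); cv2.polylines(im,[p],True,col,1)
cv2.imwrite("pics/c8.png",im)
```

```text
[0.56214102 0.30827402 0.09585207] [ 3.14139558e+00 -8.94779831e-05  1.86209058e+00] [-0.64891585  0.58936314 -2.06940458]
```

View pics/c8.png

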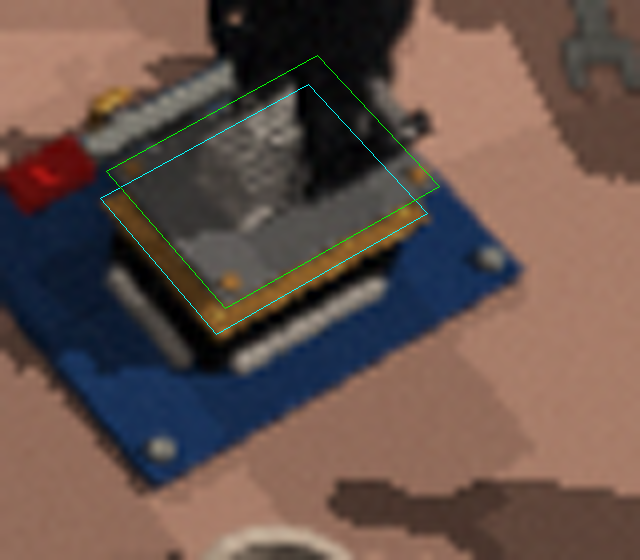

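The overlay predicted for the rim (cyan) and for the cover's underside (green) lies on the visible edges to within about a pixel. The red paddle is still down at (48,175). Lowering the last 8.7 mm.

Request:
move_arm:
  plan:
    - [[0,-0.01,0.08,0,0,0,-1],[0,-0.01,0.1,0,0,0,-1],[0,0,0.1,0,0,0,-1],[0,0,0.1,0,0,0,-1],[0,0,0.05,0,0,0,-1],[0,0,0,0,0,0,-1],[0,0,0,0,0,0,-1],[0,0,0,0,0,0,-1],[0,0,0,0,0,0,-1],[0,0,0,0,0,0,-1]]

```text
clock: 24.7
position: [0.5617, 0.3081, 0.0872]
tool_rot: [3.142, -0.0, 1.862]
force: [-0.2, 0.0, -2.0]
grip_width: 0.0352
finger_force: 60.1
```

Run:
```python
from h import *
s=observe(); print(s['position'],s['tool_rot'],s['force'],s['grip_width'],s['finger_force'],abs(s['qd']).max())
S=grab_frame("scene"); print("paddle px before/after",cen(red(load("s8"),(465,235,510,275))),cen(red(S,(465,235,510,275))))
```

```text
[0.56174007 0.3080947  0.08717774] [ 3.14150899e+00 -4.89925836e-05  1.86202399e+00] [-0.18351418  0.03570329 -1.95912466] 0.03521248727959867 60.119526386260986 0.0013624486365652296
paddle px before/after [305.62706271 170.94719472] [305.46925566 171.03559871]
```

```bash
python3 -c "
from workcell import job_done
print(job_done())"
```

```text
the job is handed in; nothing more can be done
None
```

I handed the job in: the lever is latched down, and the arm is holding the grey cover level and squarely lined up, by measurement about 15 mm above the brass rim, after carrying it over the rack with no sign of contact.

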